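Push the loose watercolour pans home into their lane

ROBOT

A 6-joint arm with a two-finger parallel gripper is mounted at the origin on the work surface. World frame = base frame: x ahead of the robot, y to its left, z up, the work surface at z = 0. Lengths are in m, angles in rad, forces in N, time in s.
With the tool pointing down it reaches from about 0.3 to 0.775 m from the base axis. Payload 14.6 kg.
Tool frame: the origin (TCP) lies at the very end of the fingers, on their centre line; the grasp point (between the pads) lies 19 mm behind it; x points along the fingers, y is the direction in which the jaws open and shut, and the axes are right-handed (so a half turn about x gives the same grasp; the last joint's range is limited). The gripper opens to 94 mm and grips with 3 to 60 N. Pads are 16 mm wide; open, the fingers measure 119 mm over their backs; the gripper's body (75 mm by 177 mm) begins 78 mm behind the grasp point.
Start: joints at [1.16, 0.3, 1.521, -0, 1.321, -0.067], TCP at [0.185, 0.518, 0.205] pointing down, gripper open.
Joint ranges: [-3.03, 3.03], [-0.79, 2.21], [0.23, 2.52], [-1.04, 4.18], [0, 3.07], [-2.55, 2.55]. Speed limits (rad/s): [2.22, 2.22, 2.57, 3.14, 3.14, 3.14].

INTERFACE

Orientations are given as [roll, pitch, yaw] about the fixed x, y, z axes, in that order (R = Rz(yaw) Ry(pitch) Rx(roll)).
In Python, from station import ctrl, viewer, hand_in gives the robot as it stands. The module is installed in compiled form; this text tells all that it offers.
- The arm moves only by the tool play_rows, never from a script. Its argument "deltas" is a list that holds one entry, the list of rows, each a list of 7 numbers: the shift along the tool's x, y, z in mm, then the turn, a rotation vector about the tool's x, y, z in rad, then the finger opening in mm, from 0 to 94. In form: [[[dx, dy, dz, ax, ay, az, gripper], ...]]. A call has 1 to 10 rows; each row shifts and turns the commanded pose from where the row before left it, along the tool's axes as they then stand; what a row does not reach is not made up. A row lasts 1/10 s, in which the tool goes at most 50 mm and 8.59 degrees, less where a joint would pass 70% of its speed; a pose out of reach is approached as far as the arm can. A call with a gripper value outside its range is refused whole. The fingers move at their own pace and stop on an object; "grip_force" is the grip in N (left out, the last holds). Time passes only in rows, so rows that do not move let the fingers close. It gives the time, the measured TCP pose, the force and the opening at its end, in the units of the state.
- ctrl.get_obs(): the state, without advancing time (a new reading comes with each control period).
- viewer.camera(name): name is "side" or "top" or "wrist"; returns a dict with "img" (480x640x3 uint8, red, green, blue), "fx", "fy", "cx", "cy" (pixels), "rvec" (rotation vector, rad) and "tvec" (3), from world to camera coordinates, as OpenCV has them. Camera axes: x right, y down, z forward; pixel columns grow to the right and rows downward; lengths in m; the calibration is good to about 2 mm. The wrist camera is an equidistant fisheye: a pixel r from the principal point sees the ray r / f radians off the axis. A picture is of the moment at which its call begins. There is no depth.
- hand_in(): hands the job in, once; it reports no verdict.
The state is a dict: "time_s": time; "qpos": joint angles; "joint_vel": joint speeds; "tau": joint torques, N m; "ee_pos": TCP position; "eef_rot": TCP orientation; "force": force on the tool from outside, world axes, zero at the start; "moment": the same for the moment, N m; "grip_width": finger opening in m.
Only numpy, scipy, OpenCV 4.12 (cv2) and the standard library are available. Lean on these libraries where they do the work, as an engineer would, in place of code of your own. Each camera call takes 0.05 s, during which the arm holds its last target.

TASK

Three loose paint pans (yellow, red, blue) lie in the mixing tray of the watercolour box. With the fingers push them along the tray floor, one after another in any order, through the mouth of the empty middle lane until all three stand in a row fully home against the lane's end stop. Do not lift or tip the pans, and leave the water cup, the bottle, the paint tube and the jar where they are.

Things in the scene. Friction and masses are not known exactly. Their poses are not given: they have to be found in the camera images.
- paintbox: Wooden watercolour box, no lid, fixed; 226 (x) by 290 mm (y), walls 8 mm thick, 30 mm high. Origin: centre of its underside on the table. Grey enamelled inner floor 14 mm above the table. Its -y part is the open mixing tray (210 mm in x, 170 mm in y); its +y part has five lanes along y at 37 mm pitch. The outer four are full of pans stuck fast (16 mm tall, rear ends 8 mm inside the tips); the middle one is empty.
- lane_mouth (a point): Mouth of the empty middle lane: point on the grey floor midway between the tips of its two dividers. Axes as the box: +y leads into the lane, x across it. Dividers: 9 mm high, 10 mm thick, tapering to narrow tips over their first 12 mm, so the lane is 34 mm wide at the tips and 27 mm from 12 mm on. The tray floor reaches 170 mm to -y and 105 mm to each side of this point.
- lane_stop (a point): End of the middle lane: point on the floor at the foot of its end stop (the box's end wall, 16 mm above the floor), 104 mm from the mouth. Axes as the box. Three pans in a row hard against the stop are 96 mm long, so the rear of the last then lies 8 mm inside the divider tips.
- pan_yellow: A loose yellow watercolour pan: a white plastic tub filled with yellow paint, 24 mm wide (its x), 32 mm long (its y), 16 mm tall (its z), about 18 g, with upright flat sides; smooth plastic that slides easily (friction about 0.3). Origin at the centre of its underside. Lies flat in the tray, its long side within about 0.4 rad of the lane's direction.
- pan_red: A loose red watercolour pan: a white plastic tub filled with red paint, 24 mm wide (its x), 32 mm long (its y), 16 mm tall (its z), about 18 g, with upright flat sides; smooth plastic that slides easily (friction about 0.3). Origin at the centre of its underside. Lies flat in the tray, its long side within about 0.4 rad of the lane's direction.
- pan_blue: A loose blue watercolour pan: a white plastic tub filled with blue paint, 24 mm wide (its x), 32 mm long (its y), 16 mm tall (its z), about 18 g, with upright flat sides; smooth plastic that slides easily (friction about 0.3). Origin at the centre of its underside. Lies flat in the tray, its long side within about 0.4 rad of the lane's direction.
- water_cup: Small white ceramic water cup standing in the tray in front of one of the outermost lanes, 36 mm across, 32 mm tall, loose. Origin at the centre of its underside.
- medium_bottle: Small amber glass bottle with a black cap, 28 mm across, 58 mm tall, loose, standing in the tray in front of the other outermost lane. Origin at the centre of its underside.
- oil_tube: Lead-coloured oil paint tube lying on the table outside the box beyond the tray's -y end, about 107 mm long (its x, cap to +x), 30 mm wide, 23 mm high, loose. Origin under its middle, on the table.
- thinner_jar: Closed glass jar with a steel lid, 64 mm across, 85 mm tall, loose, standing on the table outside the box beyond its +y end. Origin at the centre of its underside.

How it is judged:
By the outcome, as a careful person would: the job done as asked, in the order asked, and still so for the second after the job is handed in, with the robot touching nothing.
It also fails if it takes over 67 s, if anything falls off the work surface, if the arm or the gripper's body presses on something with over 40 N, if the wrist force passes 120 N, or if a joint passes its speed limit or range.

## Working session

There is one attempt and no reset: what is moved stays moved. The work goes in short steps, Python scripts to look and compute and a tool call to move; the robot and the scene stay as the last step left them, time stands still between calls to the robot, and variables do not carry over. Pictures are saved under pics/ and viewed, and the job is handed in when it is done.

Besides the shell and the picture viewer there is one more tool, called after "Emit:" as name(argument=value, ...) on one line, values as JSON. play_rows: Moves the arm, as the interface text tells. Its arguments: {"type":"object","properties":{"deltas":{"type":"array","items":{"type":"array","items":{"type":"array","items":{"type":"number"}}}},"grip_force":{"type":"number"}},"required":["deltas"]}

```bash
mkdir -p pics; python3 - <<'E'
from station import ctrl, viewer
import cv2
o=ctrl.get_obs()
for k,v in o.items(): print(k,v)
for n in ["side","top","wrist"]:
    c=viewer.camera(n); cv2.imwrite(f"pics/{n}0.png",c["img"][:,:,::-1]); print(n,c["fx"],c["fy"],c["cx"],c["cy"],c["rvec"],c["tvec"])
E
```

```text
time_s 0.0
qpos [ 1.16040603e+00  3.00447982e-01  1.52156786e+00 -5.65399568e-06
  1.32069944e+00 -6.66081373e-02]
joint_vel [-0.0017636  -0.00073052  0.00086756 -0.00240089 -0.00021677 -0.00085952]
tau [ 6.46163589e-04 -5.31802905e+01 -3.52740061e+01  7.08806422e-02
  2.44899967e-02 -1.31711677e-04]
ee_pos [0.18528323 0.5175783  0.20490461]
eef_rot [-1.63252617  1.56967369 -1.97630692]
force [-0.03808959  0.03493211 -0.0818913 ]
moment [-0.02900709  0.00337763 -0.00010591]
grip_width 0.09429783442694568
side 480.0471374253952 480.0471374253952 313.76963051284656 241.99574551813515 [ 2.22324463 -0.49268091  0.24293299] [-0.50143607  0.22139077  0.56783141]
top 535.5467667436656 535.5467667436656 326.3081512898559 239.29881728101904 [ 2.11461846 -2.12266074  0.16064905] [0.03637722 0.55674882 0.71970315]
wrist 371.64829954431775 371.64829954431775 319.5767006887622 241.1581907711024 [-2.3707291  -1.6686347  -0.23831696] [-0.54905242 -0.02957998  0.39279102]
```

View pics/top0.png

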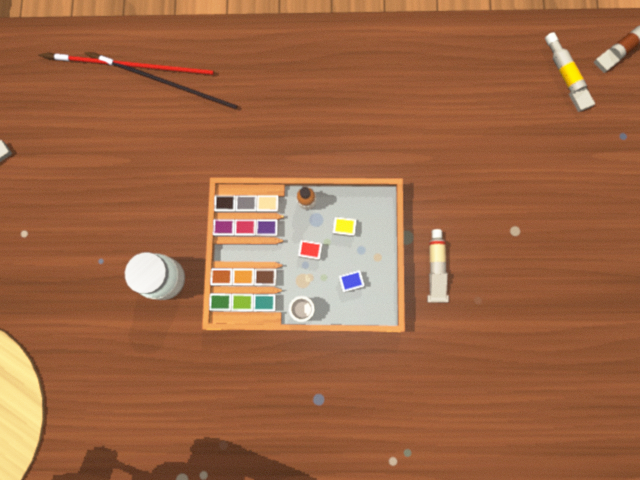

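View pics/side0.png

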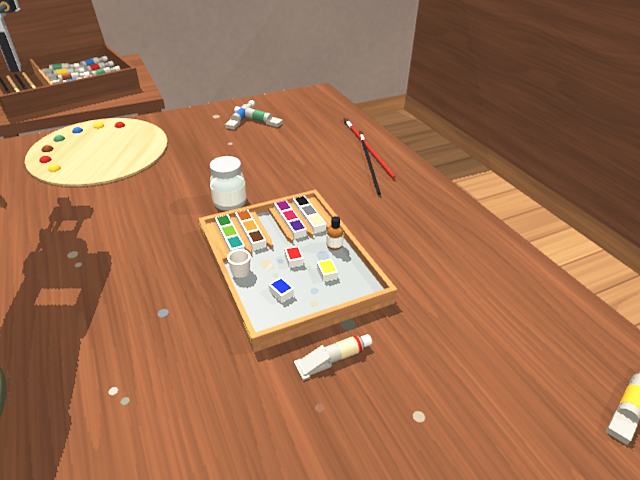

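View pics/wrist0.png

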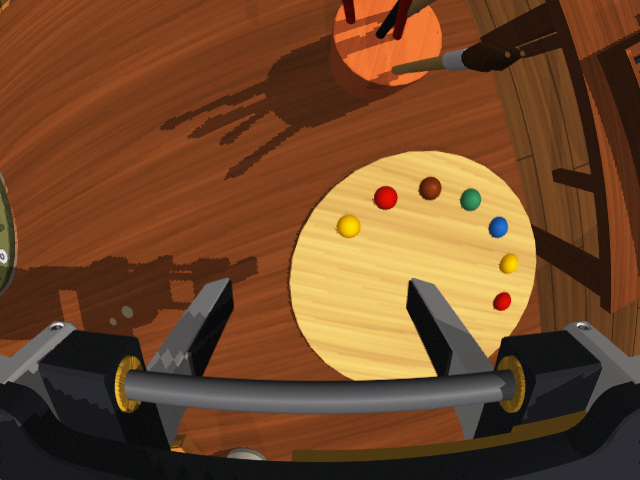

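The top view shows the box at columns 203–404 and rows 179–331. Its lanes are on the image's left, with the red pan near (310,250), yellow (345,227), blue (351,281), the cup (302,309) and the bottle (306,197). Next I'll measure these.

```bash
cat > h.py <<'E'
import numpy as np, cv2
def cam(c):
    R,_=cv2.Rodrigues(np.array(c["rvec"],float)); return R,np.array(c["tvec"],float).ravel()
def ray(c,uv,z):
    R,t=cam(c); uv=np.atleast_2d(uv).astype(float)
    d=np.c_[(uv[:,0]-c["cx"])/c["fx"],(uv[:,1]-c["cy"])/c["fy"],np.ones(len(uv))]@R
    o=-R.T@t; s=(z-o[2])/d[:,2]; return o+s[:,None]*d
def proj(c,P):
    R,t=cam(c); q=np.atleast_2d(P)@R.T+t
    return np.c_[q[:,0]/q[:,2]*c["fx"]+c["cx"],q[:,1]/q[:,2]*c["fy"]+c["cy"]]
def pans(c,roi):
    hsv=cv2.cvtColor(c["img"],cv2.COLOR_RGB2HSV); out={}
    H,S,V=[hsv[:,:,i].astype(int) for i in range(3)]
    m={"yellow":(H>24)&(H<35)&(S>150)&(V>120),"red":((H<4)|(H>174))&(S>200)&(V>150),"blue":(H>110)&(H<128)&(S>170)&(V>110)}
    for k,a in m.items():
        a=a.astype(np.uint8); r=np.zeros_like(a); r[roi[1]:roi[3],roi[0]:roi[2]]=1; a=a*r
        n,l,s,ce=cv2.connectedComponentsWithStats(a)
        if n<2: continue
        i=1+np.argmax(s[1:,4]); cnt,_=cv2.findContours((l==i).astype(np.uint8),cv2.RETR_EXTERNAL,cv2.CHAIN_APPROX_NONE)
        out[k]=(ce[i],s[i,4],cnt[0].reshape(-1,2))
    return out
E
python3 - <<'E'
from station import viewer
from h import *
c=viewer.camera("top"); s=viewer.camera("side")
R,t=cam(c); print("campos",-R.T@t); R2,t2=cam(s); print(-R2.T@t2)
# orange-ish wood of box mask
hsv=cv2.cvtColor(c["img"],cv2.COLOR_RGB2HSV)
cv2.imwrite("pics/topz0.png",cv2.resize(c["img"][165:345,190:420,::-1],None,fx=3.4,fy=3.3,interpolation=cv2.INTER_CUBIC))
cv2.imwrite("pics/sidez0.png",cv2.resize(s["img"][180:390,190:405,::-1],None,fx=2.8,fy=2.8,interpolation=cv2.INTER_CUBIC))
print("axes px",proj(c,[[0.4,0,0],[0.5,0,0],[0.4,0.1,0]]))
for n,cc,roi in(("top",c,(280,185,400,325)),("side",s,(255,240,360,320))):
    for k,(ce,a,cnt) in pans(cc,roi).items():
        P=ray(cc,cnt,0.030)[:,:2]*1000
        r=cv2.minAreaRect(P.astype(np.float32)); print(n,k,ce,a,ray(cc,ce,0.030)*1000,r)
m=((hsv[:,:,0]<16)&(hsv[:,:,1]>140)&(hsv[:,:,2]>185)).astype(np.uint8)
cv2.imwrite("pics/mask0.png",m*255)
E
```

```text
campos [0.42262832 0.01602281 0.80646993]
[ 0.32371145 -0.47806542  0.53809745]
axes px [[350.53524919 349.7897829 ]
 [349.90159771 282.05470349]
 [282.85472093 349.85660248]]
top yellow [344.08695652 225.64673913] 184 [[580.66294906   8.40595105  30.        ]] ((580.6343383789062, 8.404094696044922), (23.98961067199707, 16.986417770385742), 83.17717742919922)
top blue [344. 281.] 1 [[498.68923068   9.1422253   30.        ]] ((498.6892395019531, 9.14222526550293), (0.0, 0.0), 0.0)
side yellow [326.875 266.25 ] 120 [[581.13859964   9.54850747  30.        ]] ((581.1218872070312, 9.747699737548828), (23.635343551635742, 17.27614974975586), 82.01556396484375)
side red [293.60606061 252.5       ] 66 [[546.96106326  61.12564995  30.        ]] ((546.82763671875, 61.001220703125), (23.302021026611328, 16.96127700805664), 80.79181671142578)
side blue [280.86524823 285.56737589] 141 [[4.99957784e+02 2.08451776e-01 3.00000000e+01]] ((500.1593017578125, 0.46085071563720703), (17.75943374633789, 24.49332618713379), 12.68387222290039)
```

View pics/topz0.png

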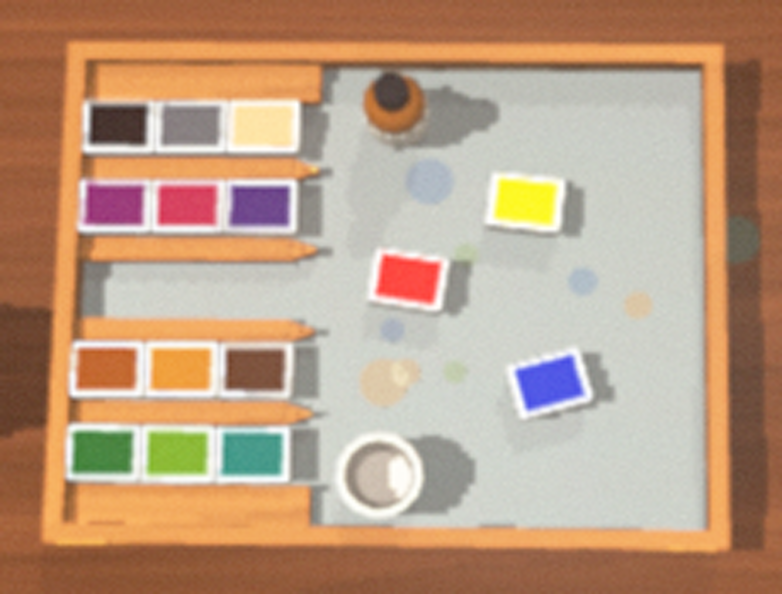

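View pics/mask0.png

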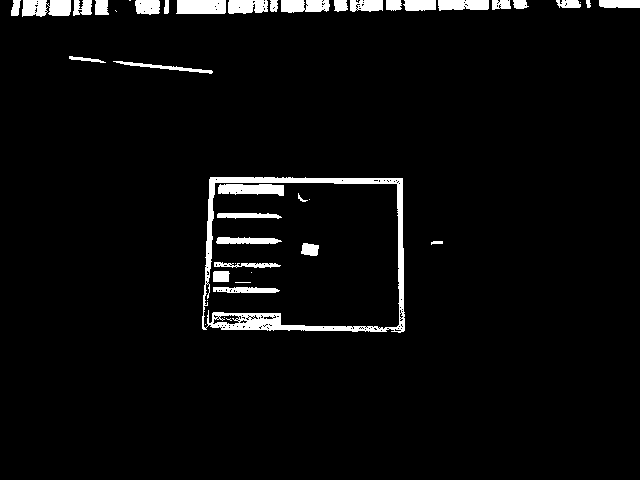

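View pics/sidez0.png

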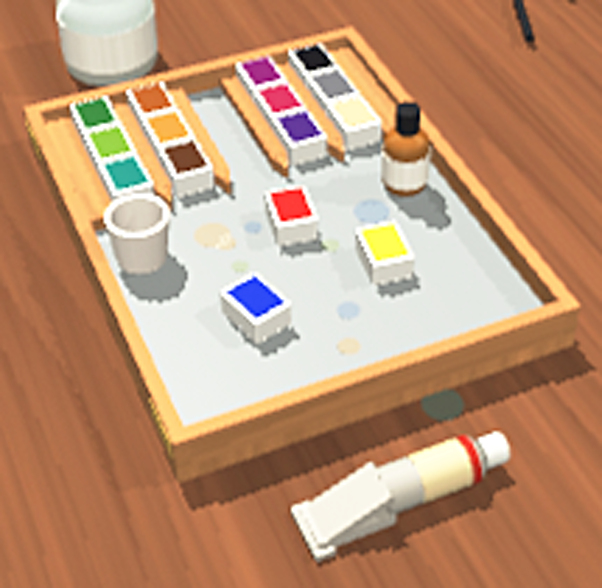

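The dividers, pans, cup and bottle are all clear. I'll loosen the colour masks and fit the box frame from the rim.

```bash
sed -i 's/(S>200)&(V>150)/(S>170)\&(V>150)/; s/(H>110)&(H<128)&(S>170)&(V>110)/(H>112)\&(H<124)\&(S>150)\&(V>150)/' h.py
python3 - <<'E'
from station import viewer
from h import *
c=viewer.camera("top"); s=viewer.camera("side")
for n,cc,roi in(("top",c,(285,210,400,300)),("side",s,(255,240,360,320))):
    for k,(ce,a,cnt) in pans(cc,roi).items():
        P=ray(cc,cnt,0.030)[:,:2]*1000
        r=cv2.minAreaRect(P.astype(np.float32)); print(n,k,ce.round(1),a,np.round(ray(cc,ce,0.030)*1000,1),np.round(r[1],1),round(r[2],1))
hsv=cv2.cvtColor(c["img"],cv2.COLOR_RGB2HSV)
m=((hsv[:,:,0]<18)&(hsv[:,:,1]>120)&(hsv[:,:,2]>170)).astype(np.uint8)
m[:170]=0;m[340:]=0;m[:,:190]=0;m[:,415:]=0
nl,l,st,ce=cv2.connectedComponentsWithStats(m); i=1+np.argmax(st[1:,4]); print(st[i])
mm=(l==i)
ys,xs=np.nonzero(mm); P=ray(c,np.c_[xs,ys],0.030)[:,:2]*1000
r=cv2.minAreaRect(P.astype(np.float32)); print("box",r); print(cv2.boxPoints(r))
# line fits on outer edges (subpixel by extremes per row/col)
def fit(pts):
    Q=ray(c,pts,0.030)[:,:2]*1000
    vx,vy,x0,y0=cv2.fitLine(Q.astype(np.float32),cv2.DIST_HUBER,0,.01,.01).ravel(); return vx,vy,x0,y0
for nm in "LRTB":
    if nm in "LR":
        pts=[( (np.nonzero(mm[v])[0].min()-.5) if nm=="L" else (np.nonzero(mm[v])[0].max()+.5),v) for v in range(195,315)]
    else:
        pts=[(u,(np.nonzero(mm[:,u])[0].min()-.5) if nm=="T" else (np.nonzero(mm[:,u])[0].max()+.5)) for u in range(225,390)]
    print(nm,np.round(fit(np.array(pts,float)),4))
E
```

```text
top yellow [344.1 225.6] 184 [[580.7   8.4  30. ]] [24. 17.] 83.2
top red [309.5 249. ] 167 [[546.   59.5  30. ]] [22.8 15.9] 80.1
top blue [351.1 280.6] 172 [[499.2  -1.2  30. ]] [15.7 23. ] 15.0
side yellow [326.9 266.2] 120 [[581.1   9.5  30. ]] [23.6 17.3] 82.0
side red [293.4 252.7] 108 [[546.5  60.7  30. ]] [23.6 17.4] 81.7
side blue [280.8 285.6] 143 [[4.998e+02 3.000e-01 3.000e+01]] [17.8 24.5] 12.7
[ 201  177  204  156 5859]
box ((541.6224975585938, 67.76752471923828), (293.313720703125, 228.95681762695312), 89.27083587646484)
[[425.287   -77.4206 ]
 [654.2253  -80.3343 ]
 [657.958   212.95566]
 [429.0197  215.86935]]
L [ 1.00000e+00 -8.50000e-03  5.39329e+02  2.13727e+02]
R [ 9.999000e-01 -1.170000e-02  5.376883e+02 -7.770640e+01]
T [9.000000e-03 1.000000e+00 6.565246e+02 6.464700e+01]
B [1.620000e-02 9.999000e-01 4.278016e+02 6.300300e+01]
```

The two cameras agree to about 1 mm on the pans, and the rim measures 291×229 mm against the true 290×226. Now a cross-check of the mouth and lane centre from the divider tips in both views.

```bash
python3 - <<'E'
from station import viewer
from h import *
c=viewer.camera("top"); s=viewer.camera("side")
t=np.array([[190+322/3.4,165+250/3.3],[190+322/3.4,165+331/3.3]])-0.5+0.15
print("top tips",ray(c,t,.021)*1000)
t2=np.array([[190+288/2.8,180+176/2.8],[190+231/2.8,180+190/2.8]])-0.3
print("side tips",ray(s,t2,.021)*1000)
# divider columns: edges of orange along several columns of the top image
hsv=cv2.cvtColor(c["img"],cv2.COLOR_RGB2HSV)
for u in (230,240,250,260,270):
    S=hsv[228:280,u,1].astype(int); print(u,[ (228+i) for i in range(len(S)) if S[i]>120])
mc=[]
for u in (235,245,255,265,272):
    S=c["img"][:,u].astype(float); sat=S.max(1)-S.min(1)
    i=246
    v0=246
    while sat[v0]<60: v0-=1
    v1=256
    while sat[v1]<60: v1+=1
    f=lambda a,b:a+(b-a)*(60-sat[a])/(sat[b]-sat[a])
    e0=f(v0+1,v0); e1=f(v1-1,v1)
    P=ray(c,[[u,e0],[u,e1]],.023)*1000; mc.append(P.mean(0)); print(P[:,:2].round(1).tolist(),P.mean(0)[:2].round(1),(P[0]-P[1])[0].round(1))
E
```

```text
top tips [[560.6123688   97.5747882   21.        ]
 [523.72264658  97.13030721  21.        ]]
side tips [[559.40259605  94.73872638  21.        ]
 [523.63065854  96.90939999  21.        ]]
230 [228, 229, 230, 231, 237, 238, 239, 240, 241, 242, 243, 262, 263, 264, 265, 266, 267]
240 [228, 229, 230, 231, 232, 237, 238, 239, 240, 241, 242, 243, 262, 263, 264, 265, 266, 267, 271, 272, 273, 274, 275, 276, 277, 278, 279]
250 [228, 229, 230, 231, 232, 237, 238, 239, 240, 241, 242, 243, 262, 263, 264, 265, 266, 267, 271, 272, 273, 274, 275, 276, 277, 278, 279]
260 [228, 229, 230, 231, 237, 238, 239, 240, 241, 242, 243, 262, 263, 264, 265, 266, 267, 272, 273, 274, 275, 276, 277, 278, 279]
270 [228, 229, 230, 231, 237, 238, 239, 240, 241, 242, 243, 262, 263, 264, 265, 266, 267, 272, 273, 274, 275, 276, 277, 278, 279]
[[555.7, 171.0], [529.9, 170.3]] [542.8 170.7] 25.7
[[555.5, 156.1], [529.7, 155.4]] [542.6 155.7] 25.9
[[555.4, 141.1], [529.2, 140.5]] [542.3 140.8] 26.1
[[555.4, 126.2], [529.2, 125.7]] [542.3 125.9] 26.2
[[555.3, 115.7], [529.1, 115.3]] [542.2 115.5] 26.2
```

```bash
cat >> h.py <<'E'
from scipy.spatial.transform import Rotation as Ro
YAW=-0.0115
def pose(ctrl):
    o=ctrl.get_obs(); R=Ro.from_euler('xyz',o["eef_rot"]).as_matrix(); return o,np.array(o["ee_pos"])*1000,R
def go(ctrl,target=None):
    o,p,R=pose(ctrl)
    print("t",round(o["time_s"],2),"p",p.round(1),"F",np.round(o["force"],1),"w",round(o["grip_width"]*1000,1),"q",np.round(o["qpos"],2))
    print("R",R.round(3).tolist())
    if target is not None: print("delta tool mm",(R.T@(np.array(target)-p)).round(1))
E
python3 - <<'E'
from h import *; from station import ctrl
go(ctrl,[575,60,150])
o,p,R=pose(ctrl)
c,s=np.cos(YAW),np.sin(YAW); bx=np.array([c,s,0]);by=np.array([-s,c,0]);d=np.array([0,0,-1.])
for sg in(1,-1):
  for (yy) in (bx,by):
    Y=sg*yy; Z=np.cross(d,Y); T=np.c_[d,Y,Z]; print(Y.round(2),Ro.from_matrix(R.T@T).as_rotvec().round(3))
E
```

```text
t 0.45 p [185.4 517.8 205.4] F [ 0.3 -0.6 -0.3] w 94.1 q [ 1.16  0.3   1.52 -0.    1.32 -0.07]
R [[-0.0, 0.337, 0.941], [-0.0, 0.941, -0.337], [-1.0, -0.0, 0.0]]
delta tool mm [  55.4 -299.6  521.1]
[ 1.   -0.01  0.  ] [1.238 0.    0.   ]
[0.01 1.   0.  ] [-0.332 -0.     0.   ]
[-1.    0.01 -0.  ] [-1.903 -0.     0.   ]
[-0.01 -1.   -0.  ] [2.809 0.    0.   ]
```

Emit:
play_rows(deltas=[[[0,0,0,0.138,0,0,0],[0,0,0,0.138,0,0,0],[0,0,0,0.138,0,0,0],[0,0,0,0.138,0,0,0],[0,0,0,0.138,0,0,0],[0,0,0,0.138,0,0,0],[0,0,0,0.138,0,0,0],[0,0,0,0.138,0,0,0],[0,0,0,0.134,0,0,0]]], grip_force=20)

```text
time_s: 1.35
ee_pos: [0.1854, 0.5178, 0.2054]
eef_rot: [-0.378, 1.571, -1.966]
force: [0.3, 0.4, 0.2]
grip_width: 0.0255
```

```bash
python3 - <<'E'
from h import *; from station import ctrl
go(ctrl,[575,60,150])
E
```

```text
t 1.35 p [185.4 517.8 205.4] F [0.3 0.4 0.2] w 25.5 q [ 1.16  0.3   1.52 -0.    1.32  1.18]
R [[-0.0, 1.0, -0.017], [-0.0, -0.017, -1.0], [-1.0, -0.0, 0.0]]
delta tool mm [ 55.4 397.2 451.2]
```

Emit:
play_rows(deltas=[[[0,30,34,0,0,0,0],[0,30,34,0,0,0,0],[0,30,34,0,0,0,0],[0,30,34,0,0,0,0],[0,30,34,0,0,0,0],[0,30,34,0,0,0,0],[0,30,34,0,0,0,0],[0,30,34,0,0,0,0],[0,30,34,0,0,0,0],[0,30,34,0,0,0,0]]])

```text
time_s: 2.35
ee_pos: [0.4826, 0.1729, 0.2056]
eef_rot: [1.861, 1.57, 0.279]
force: [-0.5, 0.4, -0.3]
grip_width: 0.0007
```

Emit:
play_rows(deltas=[[[15,30,34,0,0,0,0],[15,30,34,0,0,0,0],[15,30,32,0,0,0,0],[15,0,0,0,0,0,0],[0,0,0,0,0,0,0]]])

```text
time_s: 2.85
ee_pos: [0.5699, 0.0726, 0.1432]
eef_rot: [-1.513, 1.567, -3.096]
force: [0.3, 0.2, 0.3]
grip_width: 0.0007
```

```bash
python3 - <<'E'
from h import *; from station import ctrl,viewer
go(ctrl,[578,60,18])
for n in ("wrist","side","top"):
    c=viewer.camera(n); cv2.imwrite(f"pics/{n}1.png",c["img"][:,:,::-1])
E
```

```text
t 2.85 p [569.9  72.6 143.2] F [0.3 0.2 0.3] w 0.7 q [0.06 0.41 1.52 0.   1.21 0.08]
R [[-0.004, 1.0, -0.013], [-0.0, -0.013, -1.0], [-1.0, -0.004, 0.0]]
delta tool mm [125.1   8.8  12.5]
```

View pics/wrist1.png

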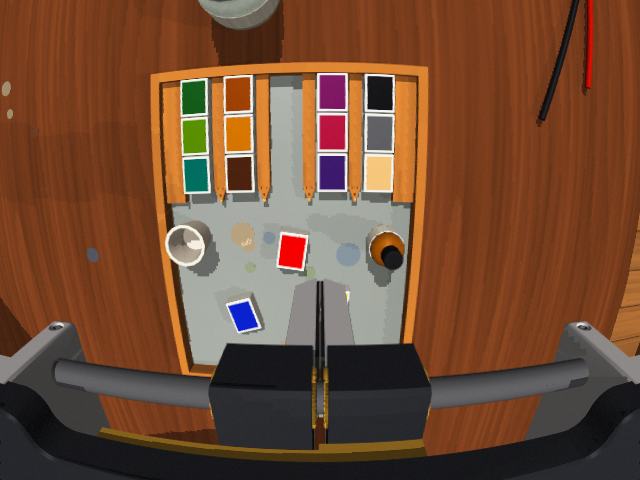

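View pics/side1.png

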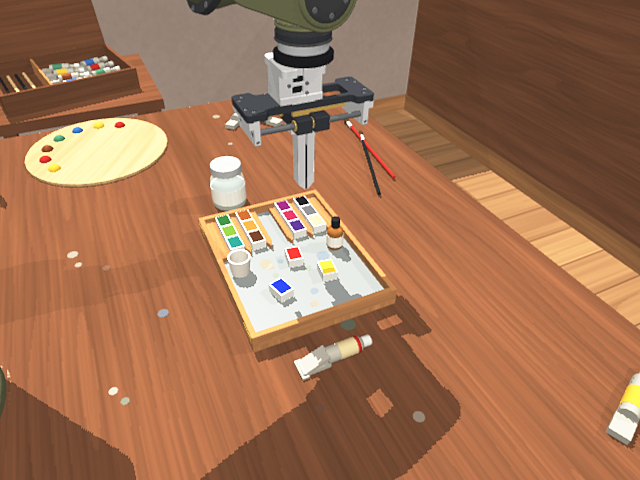

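View pics/top1.png

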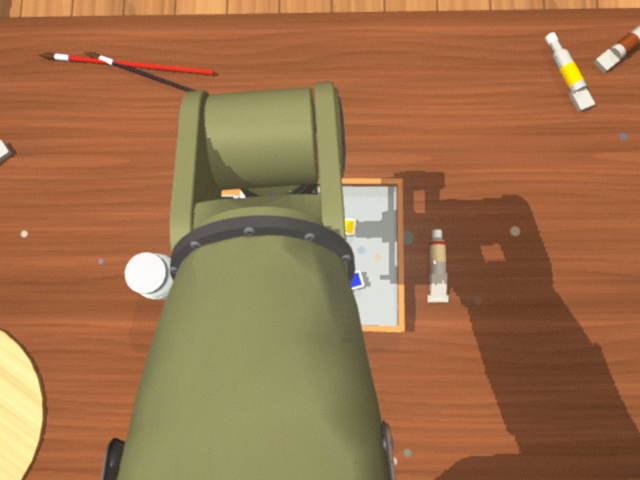

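The wrist view looks along the lane. It shows red at (293,250), blue at (243,316), the divider tips near (265,200) and (310,200), the bottle at (387,248) and the cup at (186,245). I'll use it as the main measuring view and check it against the first measurements.

```bash
cat >> h.py <<'E'
def wray(c,uv,z):
    R,t=cam(c); uv=np.atleast_2d(uv).astype(float)-[c["cx"],c["cy"]]
    r=np.hypot(*uv.T); th=r/c["fx"]; k=np.where(r>1e-9,np.sin(th)/np.maximum(r,1e-9),0)
    d=np.c_[uv*k[:,None],np.cos(th)]@R; o=-R.T@t; s=(z-o[2])/d[:,2]; return o+s[:,None]*d
def wpans(c,zs=0.030,roi=(150,60,430,400)):
    for k,(ce,a,cnt) in pans(c,roi).items():
        r=cv2.minAreaRect((wray(c,cnt,zs)[:,:2]*1000).astype(np.float32))
        (w,hh),an=r[1],r[2]
        y=an-90 if w>hh else an
        print("W",k,ce.round(1),a,"xy",np.round(wray(c,ce,zs)[0,:2]*1000,1),"size",np.round(r[1],1),"yaw deg",round(y,1))
E
sed -i 's/(H>112)&(H<124)&(S>150)&(V>150)/(H>112)\&(H<124)\&(S>150)\&(V>130)/' h.py
python3 - <<'E'
from h import *; from station import viewer
c=viewer.camera("wrist"); R,t=cam(c); print("campos",-R.T@t)
wpans(c,roi=(220,225,310,400))
print("tips",wray(c,[[265,201],[310,200]],.021)[:,:2]*1000)
print("bottle/cup edges at z",wray(c,[[370,245],[404,245]],.035)[:,:2]*1000, wray(c,[[166,243],[205,243]],.046)[:,:2]*1000)
im=c["img"][:,:,::-1]; cv2.imwrite("pics/w1z.png",cv2.resize(im[180:360,150:420],None,fx=2.9,fy=2.9,interpolation=cv2.INTER_CUBIC))
E
```

```text
campos [0.57131088 0.15539832 0.32644807]
W red [290.4 251.9] 676 xy [546.2  59.8] size [26.2 19.3] yaw deg -9.3
W blue [242.1 315.7] 521 xy [499.6  -1. ] size [19.4 26.3] yaw deg 15.5
tips [[525.33592638 101.8639529 ]
 [563.14672657 102.06190207]]
bottle/cup edges at z [[612.31091717  66.59732063]
 [641.1450586   66.24196391]] [[442.55489044  73.37492792]
 [477.64330758  73.03090467]]
```

View pics/w1z.png

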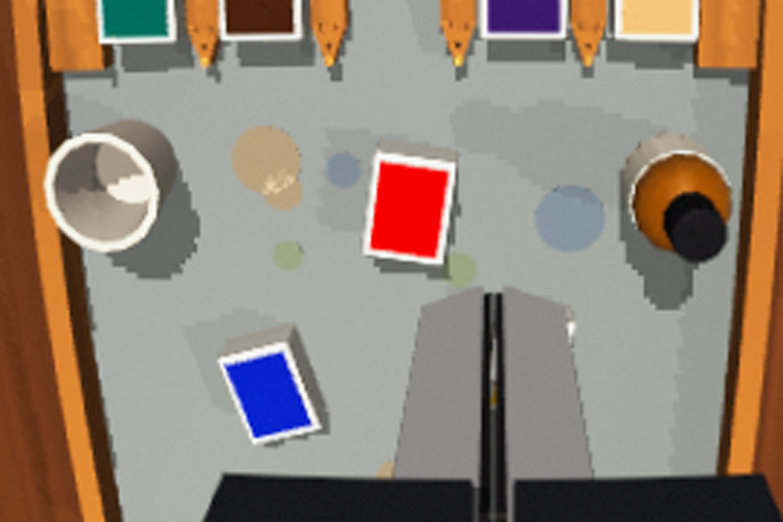

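```bash
python3 - <<'E'
import cv2
a=cv2.imread("pics/side1.png")[110:200,260:350]; b=cv2.imread("pics/wrist1.png")[270:350,270:380]
cv2.imwrite("pics/s1z.png",cv2.resize(a,None,fx=6,fy=6,interpolation=cv2.INTER_CUBIC)); cv2.imwrite("pics/w1zz.png",cv2.resize(b,None,fx=6,fy=6,interpolation=cv2.INTER_CUBIC))
E
```

```text
(no output)
```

View pics/s1z.png

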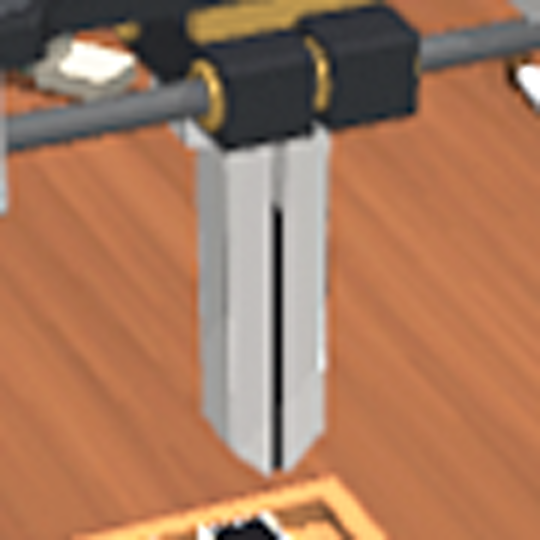

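View pics/w1zz.png

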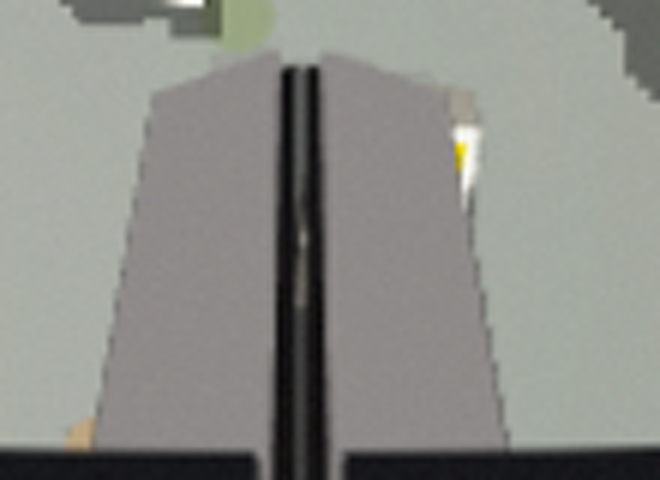

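The tips have a chamfer about 9–10 mm tall on their backs. Side pushes therefore have to run with the tip low, at z≈16.5 mm, so the upright part of the finger touches the pan. First I'll nudge red about 4 mm sideways to square it with the lane.

Emit:
play_rows(deltas=[[[30,10,12.5,0,0,0,0],[40,0,0,0,0,0,0],[36,0,0,0,0,0,0],[15,0,0,0,0,0,0],[5.5,0,0,0,0,0,0],[0,-4,0,0,0,0,0],[0,-4,0,0,0,0,0],[0,-3,0,0,0,0,0],[0,-2.5,0,0,0,0,0],[0,0,0,0,0,0,0]]])

```text
time_s: 4.05
ee_pos: [0.5668, 0.0611, 0.0196]
eef_rot: [1.605, 1.57, 0.023]
force: [0.8, 0.5, 0.8]
grip_width: 0.0006
```

```bash
python3 - <<'E'
from h import *; from station import ctrl,viewer
go(ctrl)
c=viewer.camera("wrist"); cv2.imwrite("pics/w2.png",c["img"][:,:,::-1])
E
```

```text
t 4.05 p [566.8  61.1  19.6] F [0.8 0.5 0.8] w 0.6 q [ 0.04  0.56  1.62 -0.    0.96  0.05]
R [[0.001, 1.0, -0.011], [0.0, -0.011, -1.0], [-1.0, 0.001, -0.0]]
```

View pics/w2.png

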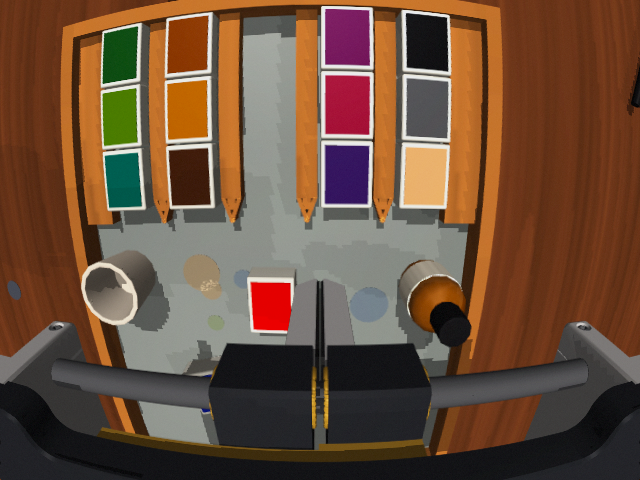

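Red at (270,305) looks squared up alongside the finger. I'll measure it against the lane edges.

```bash
cat >> h.py <<'E'
def lane(c,z=.023,rows=None):
    # middle-lane inner edges in the wrist view
    im=c["img"].astype(float); sat=im.max(2)-im.min(2); out=[]
    for y in (195,180,160,140,120):
        # find pixel row along lane centre for that world y
        R,t=cam(c)
        def w2p(P):
            q=R@(np.array(P)/1000)+t; n=np.linalg.norm(q); th=np.arccos(q[2]/n); h=np.hypot(q[0],q[1]); return np.array([c["cx"],c["cy"]])+c["fx"]*th*q[:2]/h
        e=[]
        for sgn in(-1,1):
            prev=None
            for d in np.arange(4,30,.25):
                u,v=w2p([542.3+sgn*d,y,z*1000]); 
                if not(0<=u<639 and 0<=v<479): break
                u0,v0=int(round(u)),int(round(v))
                if sat[v0,u0]>70: e.append(542.3+sgn*d); break
        if len(e)==2: out.append((y,e[0],e[1])); print("lane y",y,"edges",e,"mid",np.mean(e))
E
python3 - <<'E'
from h import *; from station import viewer
c=viewer.camera("wrist"); wpans(c,roi=(240,260,300,340)); lane(c)
w=(c["img"].min(2)>150).astype(np.uint8)
print("tips",wray(c,[[233,221],[306,221]],.021)[:,:2]*1000)
E
```

```text
W red [270.6 305.5] 1775 xy [542.2  59.1] size [26.9 19.8] yaw deg -1.7
lane y 195 edges [np.float64(530.05), np.float64(557.55)] mid 543.8
lane y 180 edges [np.float64(530.05), np.float64(556.8)] mid 543.425
lane y 160 edges [np.float64(529.8), np.float64(556.8)] mid 543.3
lane y 140 edges [np.float64(529.8), np.float64(556.8)] mid 543.3
lane y 120 edges [np.float64(529.3), np.float64(556.55)] mid 542.925
tips [[524.1532271  101.28226127]
 [560.89646485 100.66879454]]
```

Red is at x 542.2 and the lane mid is about 542.3, with only −1.7° of yaw. Now I'll go round behind it and push it in.

Emit:
play_rows(deltas=[[[0,4,0,0,0,0,0],[-30,0,0,0,0,0,0],[0,-28,33,0,0,0,0],[0,-0.5,0,0,0,0,0],[16,0,0,0,0,0,0],[12,0,0,0,0,0,0],[4,0,0,0,0,0,0],[0,0,0,0,0,0,0]]])

```text
time_s: 4.95
ee_pos: [0.5418, 0.0285, 0.0162]
eef_rot: [-1.578, 1.569, 3.124]
force: [0.3, 0.2, 0.1]
grip_width: 0.0003
```

```bash
python3 - <<'E'
from h import *; from station import ctrl,viewer
go(ctrl,[542,28,17])
c=viewer.camera("wrist"); cv2.imwrite("pics/w3.png",c["img"][:,:,::-1]); wpans(c,roi=(260,220,380,300))
E
```

```text
t 4.95 p [541.8  28.5  16.2] F [0.3 0.2 0.1] w 0.3 q [-0.01  0.52  1.7   0.    0.92 -0.  ]
R [[-0.001, 1.0, -0.011], [0.0, -0.011, -1.0], [-1.0, -0.001, -0.0]]
delta tool mm [-0.8  0.2  0.5]
W red [319.6 246.3] 2279 xy [542.4  58.8] size [26.3 19.6] yaw deg -1.5
```

View pics/w3.png

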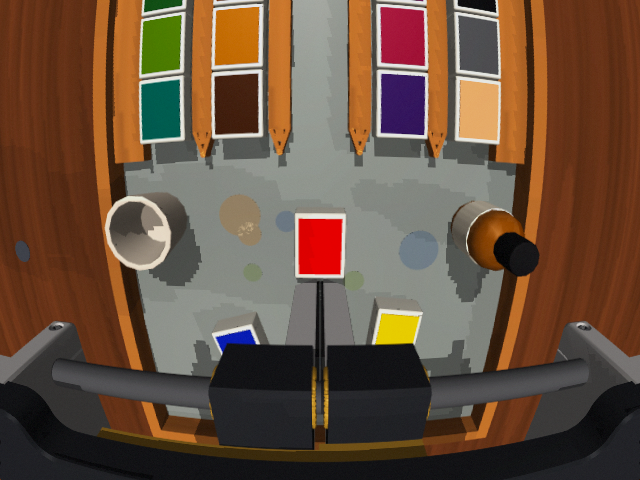

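Red is centred ahead of the fingers at (320,246), in line with the mouth between the tips at (281,155) and (360,155). Pushing.

Emit:
play_rows(deltas=[[[0,0,-5,0,0,0,0],[0,0,-6,0,0,0,0],[0,0,-8,0,0,0,0],[0,0,-8,0,0,0,0],[0,0,-8,0,0,0,0],[0,0,-8,0,0,0,0],[0,0,-8,0,0,0,0],[0,0,-8,0,0,0,0],[0,0,-8,0,0,0,0],[0,0,-7,0,0,0,0]]])

```text
time_s: 6.0
ee_pos: [0.5428, 0.1031, 0.0169]
eef_rot: [1.386, 1.571, -0.196]
force: [0.1, 0.4, 0.1]
grip_width: 0.0002
```

```bash
python3 - <<'E'
from h import *; from station import ctrl,viewer
go(ctrl)
c=viewer.camera("wrist"); cv2.imwrite("pics/w4.png",c["img"][:,:,::-1]); wpans(c,roi=(260,180,355,300))
E
```

```text
t 6.0 p [542.8 103.1  16.9] F [0.1 0.4 0.1] w 0.2 q [ 0.12  0.53  1.67 -0.    0.93  0.13]
R [[0.0, 1.0, -0.011], [-0.0, -0.011, -1.0], [-1.0, 0.0, 0.0]]
W red [317.9 256.3] 2231 xy [542.5 128.1] size [26.6 19.6] yaw deg -0.7
```

View pics/w4.png

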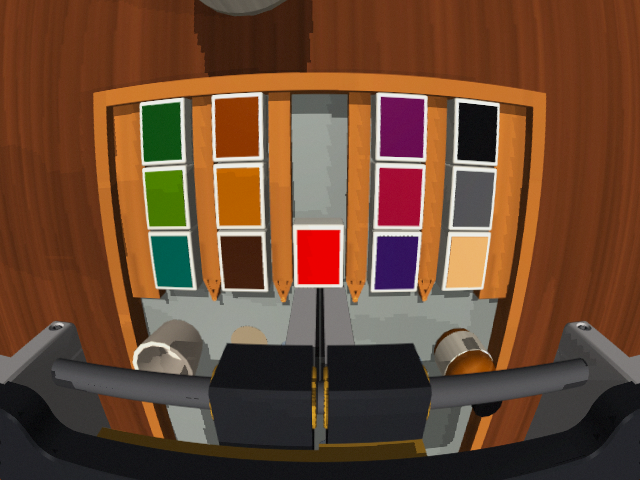

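Red is inside the lane at y=128, lined up. Next I'll go to yellow's +x side.

Emit:
play_rows(deltas=[[[0,0,6,0,0,0,0],[-40,0,0,0,0,0,0],[0,0,40,0,0,0,0],[0,0,40,0,0,0,0],[0,35,8,0,0,0,0],[0,35,0,0,0,0,0],[0,0,0,0,0,0,0]]])

```text
time_s: 6.75
ee_pos: [0.6142, 0.0061, 0.0567]
eef_rot: [1.502, 1.569, -0.081]
force: [-0.6, -0.6, -0.2]
grip_width: 0.0005
```

```bash
python3 - <<'E'
from h import *; from station import ctrl,viewer
go(ctrl,[612.5,9,17])
c=viewer.camera("wrist"); cv2.imwrite("pics/w5.png",c["img"][:,:,::-1]); wpans(c,roi=(130,260,330,350))
s=viewer.camera("side")
for k,(ce,a,cnt) in pans(s,(255,240,360,320)).items(): print("side",k,np.round(ray(s,ce,0.030)*1000,1))
E
```

```text
t 6.75 p [614.2   6.1  56.7] F [-0.6 -0.6 -0.2] w 0.5 q [-0.05  0.59  1.47 -0.    1.08 -0.04]
R [[0.001, 1.0, -0.013], [-0.0, -0.013, -1.0], [-1.0, 0.001, 0.0]]
delta tool mm [39.7 -1.8 -2.9]
W yellow [263.9 275.5] 1068 xy [580.9   5.9] size [21.8 20.1] yaw deg -6.8
W blue [144.4 284.8] 924 xy [499.8  -1.2] size [19.7 26.6] yaw deg 15.8
side yellow [[581.1   9.5  30. ]]
side blue [[4.998e+02 3.000e-01 3.000e+01]]
```

View pics/w5.png

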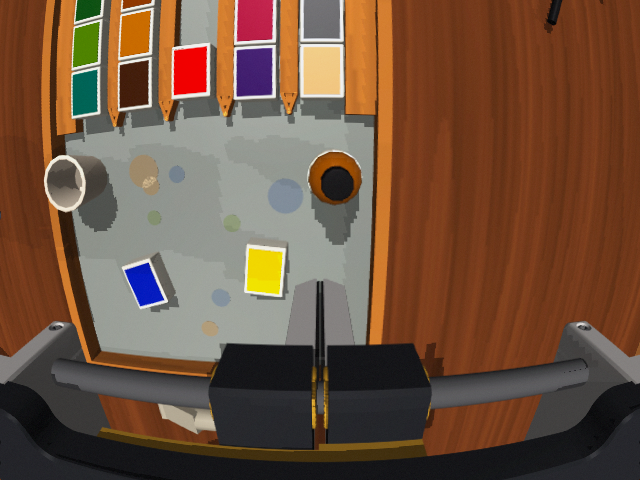

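Emit:
play_rows(deltas=[[[20,0,-3,0,0,0,0],[15,0,0,0,0,0,0],[5,0,0,0,0,0,0],[0,-4,0,0,0,0,0],[0,-6,0,0,0,0,0],[0,-7,0,0,0,0,0],[0,-7,0,0,0,0,0],[0,-7,0,0,0,0,0],[0,-7,0,0,0,0,0],[0,-6,0,0,0,0,0]]])

```text
time_s: 7.85
ee_pos: [0.5672, 0.0111, 0.0171]
eef_rot: [1.539, 1.571, -0.043]
force: [0.9, -0.6, 0.6]
grip_width: 0.0007
```

```bash
python3 - <<'E'
from h import *; from station import ctrl,viewer
go(ctrl,[566.4,9,17])
c=viewer.camera("wrist"); cv2.imwrite("pics/w6.png",c["img"][:,:,::-1]); wpans(c,roi=(150,250,310,350))
E
```

```text
t 7.85 p [567.2  11.1  17.1] F [ 0.9 -0.6  0.6] w 0.7 q [-0.05  0.56  1.63  0.    0.95 -0.03]
R [[0.0, 1.0, -0.011], [-0.0, -0.011, -1.0], [-1.0, 0.0, 0.0]]
delta tool mm [ 0.1 -0.8  2.1]
W yellow [270.5 307.2] 1846 xy [542.7   9.2] size [27.4 20. ] yaw deg -0.9
W blue [192.4 321.9] 1434 xy [ 4.996e+02 -4.000e-01] size [19.8 27. ] yaw deg 15.6
```

View pics/w6.png

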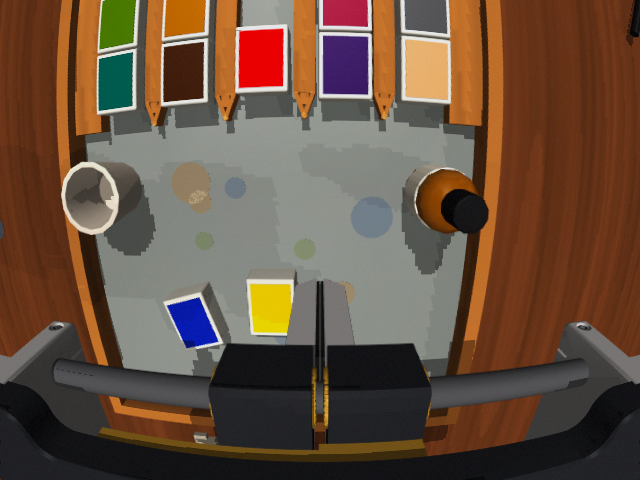

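Yellow is squared at (542.7, 9.2), so one more mm sideways, then round behind it.

Emit:
play_rows(deltas=[[[0,-1,0,0,0,0,0],[0,4,0,0,0,0,0],[-30,0,0,0,0,0,0],[0,-28.5,33,0,0,0,0],[0,0,0,0,0,0,0],[16,0,0,0,0,0,0],[11,0,0,0,0,0,0],[3,0,0,0,0,0,0],[0,0,0,0,0,0,0]]])

```text
time_s: 8.8
ee_pos: [0.5419, -0.0214, 0.0164]
eef_rot: [-1.689, 1.57, 3.013]
force: [-0.3, 0.1, -0.0]
grip_width: 0.0003
```

```bash
python3 - <<'E'
from h import *; from station import ctrl,viewer
go(ctrl,[541.4,-21,17])
c=viewer.camera("wrist"); cv2.imwrite("pics/w7.png",c["img"][:,:,::-1]); wpans(c,roi=(150,210,370,350))
E
```

```text
t 8.8 p [541.9 -21.4  16.4] F [-0.3  0.1 -0. ] w 0.3 q [-0.11  0.52  1.7   0.    0.92 -0.1 ]
R [[-0.001, 1.0, -0.011], [0.0, -0.011, -1.0], [-1.0, -0.001, -0.0]]
delta tool mm [-0.6 -0.5 -0.4]
W yellow [319.4 245.9] 2325 xy [542.3   8.9] size [26.5 20. ] yaw deg -0.6
W blue [231.6 265.9] 2016 xy [499.6  -0.8] size [19.9 26.8] yaw deg 15.1
```

View pics/w7.png

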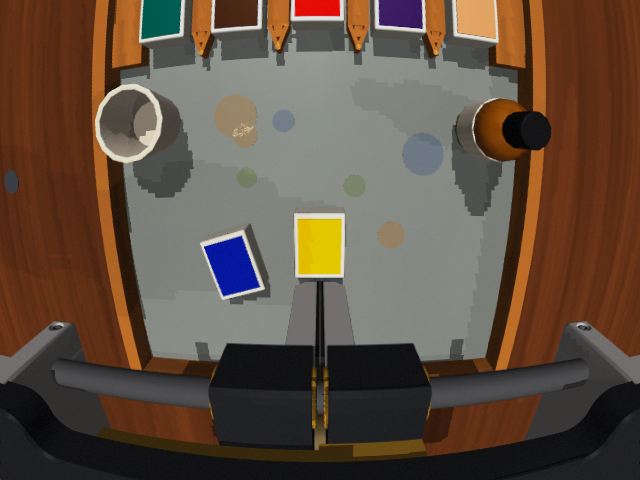

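Yellow is straight ahead at (319,246), in line with the red pan in the lane. Pushing.

Emit:
play_rows(deltas=[[[0,0,-4,0,0,0,0],[0,0,-6,0,0,0,0],[0,0,-8,0,0,0,0],[0,0,-8,0,0,0,0],[0,0,-8,0,0,0,0],[0,0,-8,0,0,0,0],[0,0,-8,0,0,0,0],[0,0,-8,0,0,0,0],[0,0,-7,0,0,0,0],[0,0,-5,0,0,0,0]]])

```text
time_s: 9.85
ee_pos: [0.5427, 0.049, 0.0169]
eef_rot: [-1.572, 1.571, 3.13]
force: [1.1, 0.4, 0.3]
grip_width: 0.0005
```

```bash
python3 - <<'E'
from h import *; from station import ctrl,viewer
go(ctrl)
c=viewer.camera("wrist"); wpans(c,roi=(290,120,355,300)); lane(c)
E
```

```text
t 9.85 p [542.7  49.   16.9] F [1.1 0.4 0.3] w 0.5 q [0.02 0.52 1.7  0.   0.93 0.03]
R [[-0.0, 1.0, -0.011], [0.0, -0.011, -1.0], [-1.0, -0.0, -0.0]]
W yellow [318.2 256.2] 2279 xy [542.5  74.1] size [26.6 20. ] yaw deg -0.6
W red [316.8 143.9] 2182 xy [542.5 126.6] size [21.7 19.6] yaw deg -0.8
lane y 195 edges [np.float64(530.3), np.float64(557.3)] mid 543.8
lane y 180 edges [np.float64(529.8), np.float64(557.05)] mid 543.425
lane y 160 edges [np.float64(529.8), np.float64(556.55)] mid 543.175
lane y 140 edges [np.float64(538.3), np.float64(546.3)] mid 542.3
lane y 120 edges [np.float64(538.3), np.float64(546.3)] mid 542.3
```

Yellow is at x 542.5 and straight, with about 16 mm still to go to the mouth. I'll carry on.

Emit:
play_rows(deltas=[[[0,0,-5,0,0,0,0],[0,0,-6,0,0,0,0],[0,0,-6,0,0,0,0],[0,0,-6,0,0,0,0],[0,0,-6,0,0,0,0],[0,0,-6,0,0,0,0],[0,0,-6,0,0,0,0],[0,0,-6,0,0,0,0],[0,0,-5,0,0,0,0],[0,0,-3,0,0,0,0]]])

```text
time_s: 10.9
ee_pos: [0.5433, 0.1038, 0.0169]
eef_rot: [2.417, 1.571, 0.836]
force: [-0.3, -0.0, 0.4]
grip_width: 0.0001
```

```bash
python3 - <<'E'
from h import *; from station import ctrl,viewer
go(ctrl)
c=viewer.camera("wrist"); cv2.imwrite("pics/w8.png",c["img"][:,:,::-1]); wpans(c,roi=(290,120,355,300))
E
```

```text
t 10.9 p [543.3 103.8  16.9] F [-0.3 -0.   0.4] w 0.1 q [0.12 0.53 1.67 0.   0.94 0.13]
R [[0.0, 1.0, -0.011], [0.0, -0.011, -1.0], [-1.0, 0.0, -0.0]]
W yellow [318.2 256.2] 2275 xy [543.1 128.9] size [26.6 20. ] yaw deg -0.6
W red [316.7 189.4] 2525 xy [542.8 160.8] size [26.3 19.8] yaw deg -0.7
```

View pics/w8.png

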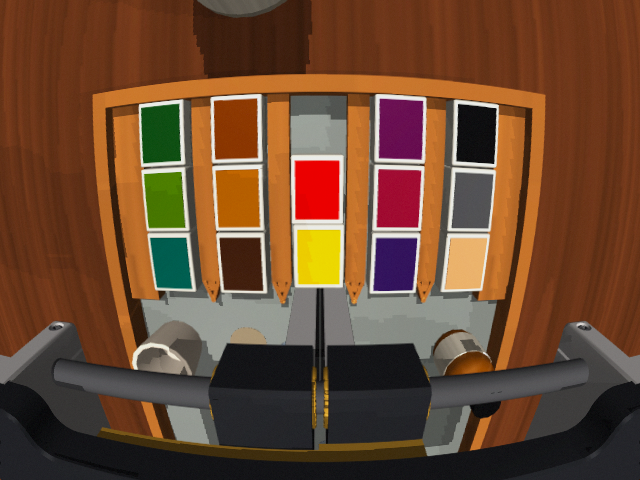

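Red and yellow are in a row in the lane. Now blue, which has to be pushed from its −x side.

Emit:
play_rows(deltas=[[[0,0,6,0,0,0,0],[-40,0,0,0,0,0,0],[0,0,40,0,0,0,0],[0,0,40,0,0,0,0],[0,-38,18,0,0,0,0],[0,-38,0,0,0,0,0],[0,0,0,0,0,0,0]]])

```text
time_s: 11.65
ee_pos: [0.4623, -0.0007, 0.0564]
eef_rot: [-1.621, 1.568, 3.079]
force: [0.7, 0.3, -0.2]
grip_width: 0.0005
```

```bash
python3 - <<'E'
from h import *; from station import ctrl,viewer
go(ctrl,[466.5,-1,17])
c=viewer.camera("wrist"); cv2.imwrite("pics/w9.png",c["img"][:,:,::-1]); wpans(c,roi=(320,200,460,400))
E
```

```text
t 11.65 p [462.3  -0.7  56.4] F [ 0.7  0.3 -0.2] w 0.5 q [-0.08  0.3   1.91 -0.    0.94 -0.07]
R [[-0.003, 1.0, -0.013], [0.0, -0.013, -1.0], [-1.0, -0.003, -0.0]]
delta tool mm [39.4  4.3  0.2]
W blue [381.8 274.3] 1312 xy [499.8  -0.9] size [19.6 26.9] yaw deg 15.1
```

View pics/w9.png

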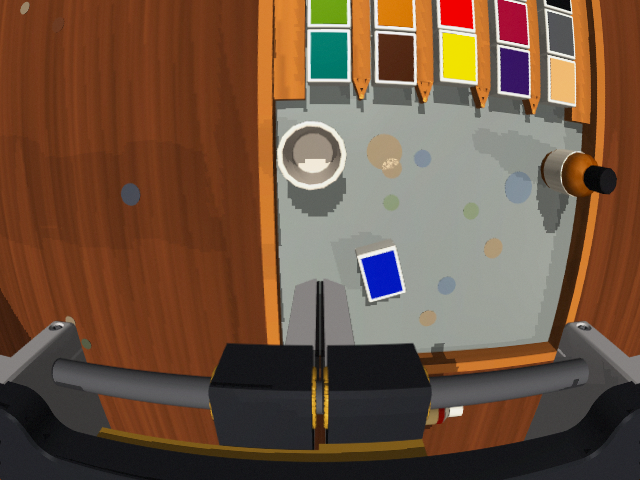

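Emit:
play_rows(deltas=[[[20,4,0,0,0,0,0],[15,0,0,0,0,0,0],[4.5,0,0,0,0,0,0],[0,6,0,0,0,0,0],[0,7,0,0,0,0,0],[0,8,0,0,0,0,0],[0,8,0,0,0,0,0],[0,8,0,0,0,0,0],[0,7,0,0,0,0,0],[0,5,0,0,0,0,0]]])

```text
time_s: 12.7
ee_pos: [0.5199, -0.0004, 0.0175]
eef_rot: [1.516, 1.571, -0.066]
force: [-0.8, 0.4, -0.3]
grip_width: 0.0003
```

```bash
python3 - <<'E'
from h import *; from station import ctrl,viewer
go(ctrl,[517,-1,17])
c=viewer.camera("wrist"); cv2.imwrite("pics/w10.png",c["img"][:,:,::-1]); wpans(c,roi=(320,200,460,400))
E
```

```text
t 12.7 p [ 5.199e+02 -4.000e-01  1.750e+01] F [-0.8  0.4 -0.3] w 0.3 q [-0.07  0.47  1.77  0.    0.9  -0.06]
R [[0.0, 1.0, -0.011], [-0.0, -0.011, -1.0], [-1.0, 0.0, 0.0]]
delta tool mm [ 0.5 -2.9  0.6]
W blue [368.5 305.5] 1770 xy [544.6  -2. ] size [26.2 19.7] yaw deg -1.2
```

View pics/w10.png

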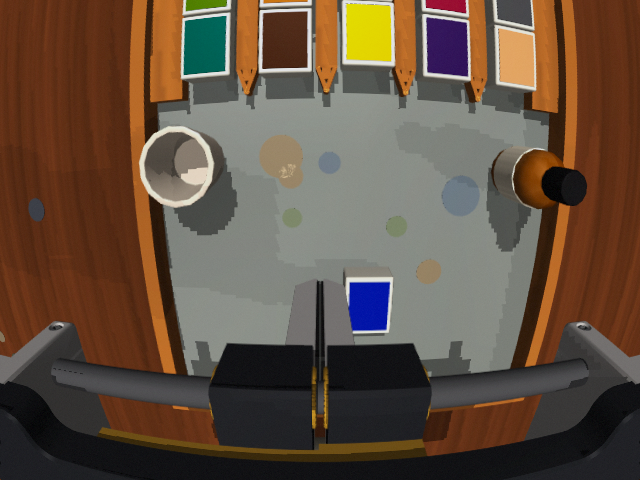

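Blue is squared but about 3 mm past the lane line (544.6 against 541.6). I'll nudge it back from the +x side.

Emit:
play_rows(deltas=[[[0,-4,0,0,0,0,0],[-35,0,0,0,0,0,0],[0,30,1,0,0,0,0],[0,29,0,0,0,0,0],[0,0,0,0,0,0,0],[20,0,0,0,0,0,0],[12,0,0,0,0,0,0],[3.5,0,0,0,0,0,0],[0,0,0,0,0,0,0]]])

```text
time_s: 13.65
ee_pos: [0.5736, -0.002, 0.0166]
eef_rot: [-1.604, 1.57, 3.098]
force: [0.7, 0.4, 0.4]
grip_width: 0.0003
```

```bash
python3 - <<'E'
from h import *; from station import ctrl,viewer
go(ctrl,[566.1,-2,17])
c=viewer.camera("wrist"); wpans(c,roi=(200,200,460,400))
E
```

```text
t 13.65 p [573.6  -2.   16.6] F [0.7 0.4 0.4] w 0.3 q [-0.07  0.57  1.61 -0.    0.96 -0.06]
R [[-0.001, 1.0, -0.011], [0.0, -0.011, -1.0], [-1.0, -0.001, -0.0]]
delta tool mm [-0.4 -7.5  0.1]
W blue [261.8 304.4] 1873 xy [544.8  -2.1] size [27.  19.9] yaw deg -0.5
```

Emit:
play_rows(deltas=[[[0,-3,0,0,0,0,0],[0,-3,0,0,0,0,0],[0,-1.5,0,0,0,0,0],[0,0,0,0,0,0,0],[0,4,0,0,0,0,0],[-30,0,0,0,0,0,0],[0,-28.5,31,0,0,0,0],[0,0,0,0,0,0,0],[17,0,0,0,0,0,0],[13,0,0,0,0,0,0]]])

```text
time_s: 14.7
ee_pos: [0.5422, -0.0326, 0.0164]
eef_rot: [1.613, 1.57, 0.031]
force: [-0.5, 0.7, 0.3]
grip_width: 0.0005
```

```bash
python3 - <<'E'
from h import *; from station import ctrl,viewer
go(ctrl,[541.4,-33,17])
c=viewer.camera("wrist"); cv2.imwrite("pics/w11.png",c["img"][:,:,::-1]);wpans(c,roi=(200,200,460,400))
E
```

```text
t 14.7 p [542.2 -32.6  16.4] F [-0.5  0.7  0.3] w 0.5 q [-0.13  0.52  1.7   0.    0.92 -0.12]
R [[0.0, 1.0, -0.011], [0.0, -0.011, -1.0], [-1.0, 0.0, -0.0]]
delta tool mm [-0.6 -0.8  0.4]
W blue [318.4 245.9] 2295 xy [542.2  -2.2] size [26.5 19.6] yaw deg -0.7
```

View pics/w11.png

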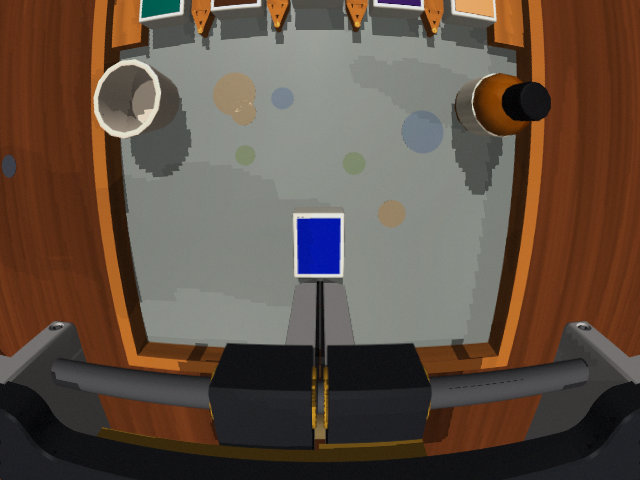

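Blue is at (318,246) straight ahead, within 0.6 mm of the lane line. Pushing up to the mouth.

Emit:
play_rows(deltas=[[[0,0,-4,0,0,0,0],[0,0,-6,0,0,0,0],[0,0,-8,0,0,0,0],[0,0,-9,0,0,0,0],[0,0,-10,0,0,0,0],[0,0,-10,0,0,0,0],[0,0,-10,0,0,0,0],[0,0,-10,0,0,0,0],[0,0,-9,0,0,0,0],[0,0,-6,0,0,0,0]]])

```text
time_s: 15.75
ee_pos: [0.5427, 0.0502, 0.0169]
eef_rot: [-2.179, 1.571, 2.523]
force: [-0.3, 0.3, 0.5]
grip_width: 0.0004
```

```bash
python3 - <<'E'
from h import *; from station import ctrl,viewer
go(ctrl)
c=viewer.camera("wrist"); wpans(c,roi=(280,100,360,400))
E
```

```text
t 15.75 p [542.7  50.2  16.9] F [-0.3  0.3  0.5] w 0.4 q [0.03 0.52 1.7  0.   0.93 0.04]
R [[-0.0, 1.0, -0.011], [0.0, -0.011, -1.0], [-1.0, -0.0, -0.0]]
W yellow [318.2 140.9] 2645 xy [543.2 129.1] size [26.6 20. ] yaw deg -0.7
W blue [319.1 256.4] 2216 xy [543.   75.2] size [26.7 19.4] yaw deg -0.8
```

Emit:
play_rows(deltas=[[[0,0,-5,0,0,0,0],[0,0,-5,0,0,0,0],[0,0,-5,0,0,0,0],[0,0,-5,0,0,0,0],[0,0,-5,0,0,0,0],[0,0,-5,0,0,0,0],[0,0,-5,0,0,0,0],[0,0,-5,0,0,0,0],[0,0,-4,0,0,0,0],[0,0,-2,0,0,0,0]]])

```text
time_s: 16.8
ee_pos: [0.5433, 0.0957, 0.017]
eef_rot: [1.443, 1.571, -0.138]
force: [0.5, -0.3, -0.2]
grip_width: 0.0007
```

```bash
python3 - <<'E'
from h import *; from station import ctrl,viewer
go(ctrl)
c=viewer.camera("wrist"); cv2.imwrite("pics/w12.png",c["img"][:,:,::-1]); wpans(c,roi=(280,90,360,400))
E
```

```text
t 16.8 p [543.3  95.7  17. ] F [ 0.5 -0.3 -0.2] w 0.7 q [ 0.11  0.53  1.68 -0.    0.93  0.12]
R [[0.0, 1.0, -0.011], [-0.0, -0.011, -1.0], [-1.0, 0.0, 0.0]]
W yellow [318.2 189.5] 2552 xy [543.4 152.6] size [26.7 19.9] yaw deg -0.6
W red [316.7 119. ] 2631 xy [543.1 184.5] size [26.3 19.9] yaw deg -0.6
W blue [319.1 256.4] 2212 xy [543.5 120.7] size [26.7 19.4] yaw deg -0.8
```

View pics/w12.png

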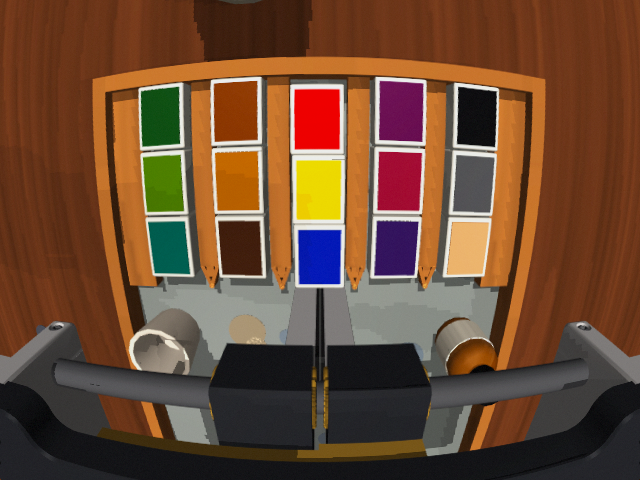

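All three are in the lane, about 4–5 mm short of home. Blue's rear edge is at row 287, where its neighbours' are at about 277. I'll creep the rest while watching the force.

Emit:
play_rows(deltas=[[[0,0,-1,0,0,0,0],[0,0,-1,0,0,0,0],[0,0,-1,0,0,0,0],[0,0,-0.5,0,0,0,0]]])

```text
time_s: 17.25
ee_pos: [0.5433, 0.0988, 0.017]
eef_rot: [1.381, 1.571, -0.201]
force: [-0.6, -0.4, -0.1]
grip_width: 0.0007
```

Emit:
play_rows(deltas=[[[0,0,-0.5,0,0,0,0],[0,0,0,0,0,0,0]]])

```text
time_s: 17.45
ee_pos: [0.5433, 0.0994, 0.0169]
eef_rot: [-1.828, 1.571, 2.874]
force: [-0.3, -1.0, 0.0]
grip_width: 0.0005
```

Emit:
play_rows(deltas=[[[0,0,-0.5,0,0,0,0],[0,0,0,0,0,0,0]]])

```text
time_s: 17.65
ee_pos: [0.5433, 0.0999, 0.0169]
eef_rot: [-1.723, 1.571, 2.978]
force: [-0.1, -0.8, 0.4]
grip_width: 0.0005
```

Emit:
play_rows(deltas=[[[0,0,-0.5,0,0,0,0],[0,0,0,0,0,0,0]]])

```text
time_s: 17.85
ee_pos: [0.5433, 0.1002, 0.017]
eef_rot: [-0.318, 1.571, -1.9]
force: [-0.3, -2.2, -0.2]
grip_width: 0.0005
```

Emit:
play_rows(deltas=[[[0,0,-0.5,0,0,0,0],[0,0,0,0,0,0,0]]])

```text
time_s: 18.05
ee_pos: [0.5433, 0.1003, 0.0169]
eef_rot: [-0.23, 1.57, -1.812]
force: [-1.1, -6.4, 0.7]
grip_width: 0.0003
```

```bash
python3 - <<'E'
from h import *; from station import ctrl,viewer
go(ctrl)
c=viewer.camera("wrist"); wpans(c,roi=(280,90,360,400)); cv2.imwrite("pics/w13.png",cv2.resize(c["img"][50:310,190:450,::-1],None,fx=2.3,fy=2.3,interpolation=cv2.INTER_CUBIC))
E
```

```text
t 18.05 p [543.3 100.3  16.9] F [-1.1 -6.4  0.7] w 0.3 q [ 0.12  0.53  1.67 -0.    0.93  0.13]
R [[-0.0, 1.0, -0.011], [-0.001, -0.011, -1.0], [-1.0, -0.0, 0.001]]
W yellow [318.1 189.8] 2582 xy [543.5 157. ] size [26.7 20. ] yaw deg -0.7
W red [316.6 119. ] 2630 xy [543.2 189. ] size [26.2 19.9] yaw deg -0.8
W blue [319.  256.9] 2169 xy [543.5 125. ] size [26.2 19.4] yaw deg -0.4
```

View pics/w13.png

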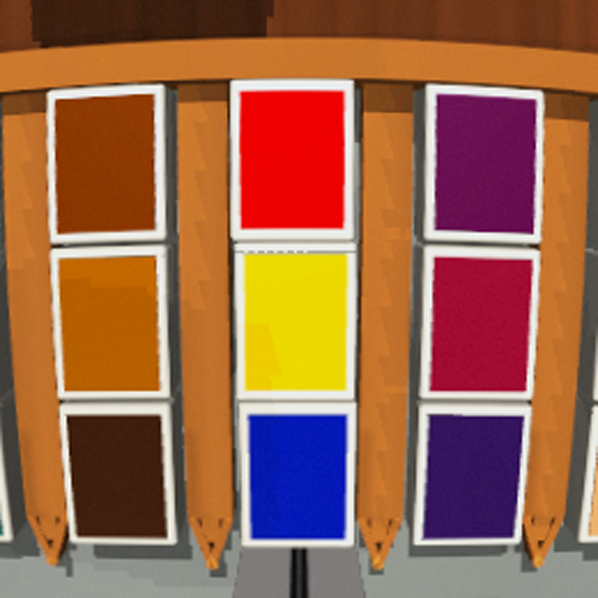

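The force is rising (6.4 N) and the arm has stopped advancing. Pan centres are at 125, 157 and 189, exactly 32 mm apart, so the row looks home. One more light press, then I'll retreat and check.

Emit:
play_rows(deltas=[[[0,0,-0.5,0,0,0,0],[0,0,0,0,0,0,0],[0,0,2,0,0,0,0],[0,0,5,0,0,0,0],[-20,0,0,0,0,0,0],[-45,0,0,0,0,0,0],[-48,0,0,0,0,0,0],[-10,0,45,0,0,0,0],[0,0,45,0,0,0,0],[0,0,0,0,0,0,0]]])

```text
time_s: 19.1
ee_pos: [0.5423, 0.0004, 0.1405]
eef_rot: [1.214, 1.57, -0.372]
force: [-0.2, 1.4, -0.2]
grip_width: 0.0004
```

Emit:
play_rows(deltas=[[[0,-20,45,0,0,0,0],[0,-20,45,0,0,0,0],[0,-20,45,0,0,0,0],[0,-20,45,0,0,0,0],[0,-20,45,0,0,0,0],[0,0,0,0,0,0,0]]])

```text
time_s: 19.7
ee_pos: [0.4379, -0.2233, 0.1399]
eef_rot: [-0.025, 1.57, -1.611]
force: [-0.1, 0.8, -0.0]
grip_width: 0.0007
```

```bash
python3 - <<'E'
from h import *; from station import ctrl,viewer
go(ctrl)
c=viewer.camera("top"); s=viewer.camera("side")
for n,cc in(("top",c),("side",s)): cv2.imwrite(f"pics/{n}9.png",cc["img"][:,:,::-1])
cv2.imwrite("pics/top9z.png",cv2.resize(c["img"][165:345,190:420,::-1],None,fx=3.4,fy=3.3,interpolation=cv2.INTER_CUBIC))
cv2.imwrite("pics/side9z.png",cv2.resize(s["img"][180:390,190:405,::-1],None,fx=2.8,fy=2.8,interpolation=cv2.INTER_CUBIC))
for n,cc,roi in(("top",c,(210,244,285,262)),("side",s,(200,190,360,300))):
    for k,(ce,a,cnt) in pans(cc,roi).items(): print(n,k,ce.round(1),a,np.round(ray(cc,ce,0.030)*1000,1))
a=cv2.imread("pics/top0.png")
for nm,im in (("0",a),("9",c["img"][:,:,::-1])):
    g=cv2.cvtColor(im,cv2.COLOR_BGR2GRAY)
d=cv2.absdiff(cv2.cvtColor(a,cv2.COLOR_BGR2GRAY),g)
for nm,(u,v) in {"cup":(302,309),"bottle":(306,197),"tube":(438,267),"jar":(150,275)}.items(): print(nm,"mean diff",d[v-20:v+20,u-15:u+15].mean())
E
```

```text
t 19.7 p [ 437.9 -223.3  139.9] F [-0.1  0.8 -0. ] w 0.7 q [-0.55  0.24  1.76 -0.    1.14 -0.53]
R [[-0.0, 1.0, -0.016], [-0.0, -0.016, -1.0], [-1.0, -0.0, 0.0]]
top yellow [243.6 251.4] 194 [[542.9 156.6  30. ]]
top red [222.  251.4] 169 [[543.1 188.6  30. ]]
top blue [265.3 250.9] 171 [[543.5 124.6  30. ]]
cup mean diff 1.5691666666666666
bottle mean diff 2.1041666666666665
tube mean diff 1.745
jar mean diff 0.92
```

View pics/top9z.png

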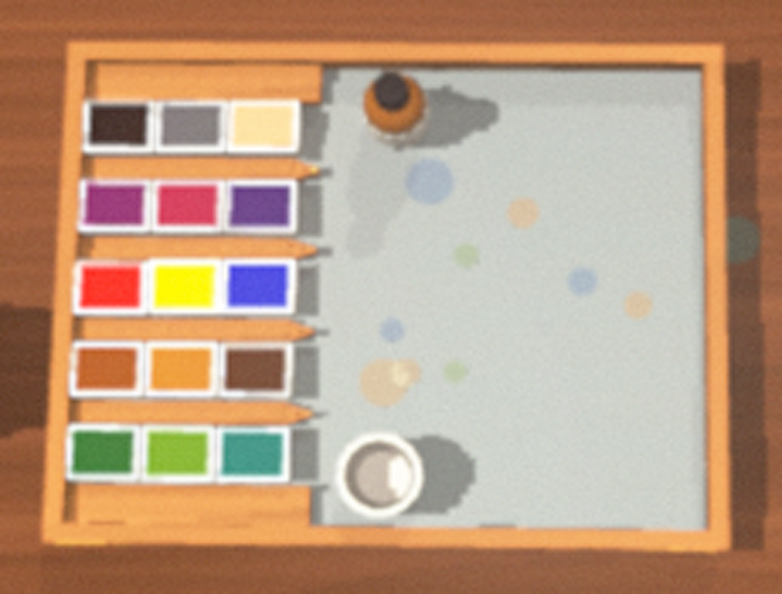

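View pics/side9z.png

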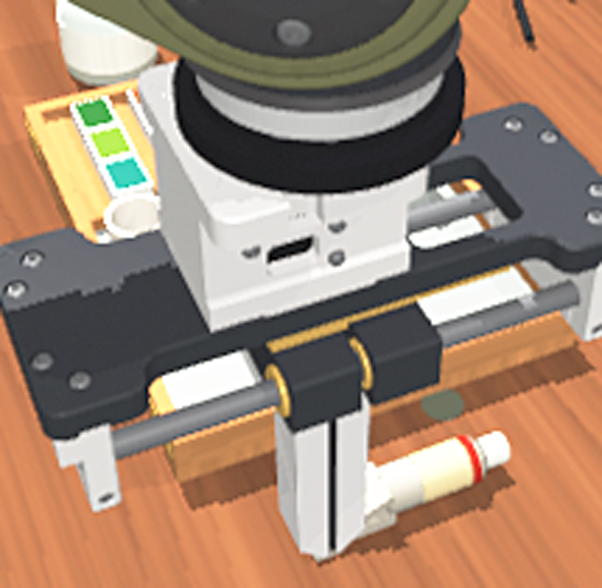

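The top view shows all three pans in line with the neighbouring rows and against the end wall. The cup, bottle, tube and jar are unchanged, and the arm touches nothing, so I'm handing in.

```bash
python3 -c "
from station import hand_in; print(hand_in())"
```

```text
the job is handed in; nothing more can be done
None
```

I pushed all three pans into the middle lane with the closed fingers, and they now stand in a row against the end stop: red, then yellow, then blue. I squared each pan with a side push and then pushed it in from behind. Blue first went 3 mm past the lane line and got a small push back. The job was handed in at about 20 s.

**Pans home:** After I drew the arm back, the top camera put the pan centres at y = 188.6, 156.6 and 124.6 mm. That is exactly 32 mm apart and puts red's front at the stop, about y = 205 mm. The row also lines up with the stuck pans on either side. On the last creeping steps the arm stopped advancing and the force rose to 6.4 N. I pressed 0.5 mm more after that and did not read the force at that point.

**Other objects:** The top picture shows no change at the cup, bottle, tube or jar compared with the start.

**Checks that failed or disagreed:**
- **Side camera:** In the final side picture the gripper hid the lane, so that camera could not confirm the result. The last check rests on the top camera and, before I drew back, the wrist camera, which agreed to about 0.6 mm.
- **Lane centre:** The first estimates of the lane centre differed by 1–2 mm between views, which is within the stated calibration.

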